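# Gauge the drilled inserts and load the one that fits

## Task

Take the pin gauge from its stand and try it gently, without forcing, in the bores of the three aluminium inserts until you find the only one that lets it go fully home, collar down on the insert. Then put the gauge fully back in its stand, and after that move that insert into the pocket on top of the block heater, over its steel post and seated flat, leaving the two tight inserts in the rack and the beaker, bottle and spatula alone.

Things in the scene. Friction and masses are not known exactly. Their poses are not given: they have to be found in the camera images.
- gauge_handle (a point): pin gauge, 0.12 kg, upright and home in the stand: steel pin 16 mm wide, 40 mm long, tip bevelled 1.4 mm; above it a round collar 30 mm wide, 6 mm thick; on top a square black handle 18 x 18 x 46 mm. Point: the handle's centre, 69 mm above the tip, 29 mm above the collar's underside; z up along the gauge, x, y square to the handle's sides
- gauge_tip (a point): centre of the tip face of the gauge's pin, 40 mm below the underside of its collar; z up along the gauge
- stand_mouth (a point): gauge stand, a fixed white plastic block 70 x 70 x 50 mm high with an upright hole 18 mm wide and 44 mm deep in the middle of its top. This point is the centre of the hole's mouth, on the top face; z up. With the gauge home its collar lies on this face
- rack: fixed grey plastic rack 62 x 246 mm, three square pockets in a row along its y axis, 92 mm apart, centred on the rack, each 46 mm square and 8 mm deep. Origin under its centre, on the table; the pocket floor is 6 mm and the rim 14 mm above the table. Each pocket holds one insert, centred and square, at the start
- insert_a_center (a point): aluminium insert, 44 x 44 x 50 mm high, 0.2 kg, in a rack pocket. Point: its centre, half-way up, on the axis of its upright through bore; z up, x, y square to its sides. The bore is 21 mm wide for 8 mm from the top, then below a ledge 17 mm in the one good insert, 13 mm in the two tight ones. Else alike; which stands where changes
- insert_b_center (a point): aluminium insert, 44 x 44 x 50 mm high, 0.2 kg, in a rack pocket. Point: its centre, half-way up, on the axis of its upright through bore; z up, x, y square to its sides. The bore is 21 mm wide for 8 mm from the top, then below a ledge 17 mm in the one good insert, 13 mm in the two tight ones. Else alike; which stands where changes
- insert_c_center (a point): aluminium insert, 44 x 44 x 50 mm high, 0.2 kg, in a rack pocket. Point: its centre, half-way up, on the axis of its upright through bore; z up, x, y square to its sides. The bore is 21 mm wide for 8 mm from the top, then below a ledge 17 mm in the one good insert, 13 mm in the two tight ones. Else alike; which stands where changes
- heater_pocket (a point): block heater, a fixed blue and grey box 120 x 150 x 85 mm high, with a square pocket 48 x 48 mm, 12 mm deep, mid-top. From the pocket's floor rises a post 14.6 mm wide, 20 mm tall, the top 8 mm tapered; only the good insert goes down over it. Point: centre of the pocket's floor; z up, x, y along its sides. Heater and stand can swap sides
- beaker: empty glass beaker, 66 mm wide, 85 mm high, a bystander; origin at the centre of its underside
- bottle: small capped amber bottle, 48 mm wide, 85 mm high, a bystander; origin at the centre of its underside
- spatula: narrow steel lab spatula 180 mm long, 5 mm thick, lying flat, a bystander; origin under its middle
There are look-alikes about, which are no part of the job. Leave any yellow look-alike of the part that bears insert_b_center alone.

How it is judged:
By the outcome, as a careful person would: the job done as asked, in the order asked, and still so for the second after the job is handed in, with the robot touching nothing.
It also fails if it takes over 72 s, if anything falls off the work surface, if the arm or the gripper's body presses on something with over 40 N, if the wrist force passes 120 N, or if a joint passes its speed limit or range.

## Robot

A 6-joint arm with a two-finger parallel gripper is mounted at the origin on the work surface. World frame = base frame: x ahead of the robot, y to its left, z up, the work surface at z = 0. Lengths are in m, angles in rad, forces in N, time in s.
With the tool pointing down it reaches from about 0.15 to 0.775 m from the base axis. Payload 6.1 kg.
Tool frame: the origin (TCP) lies at the very end of the fingers, on their centre line; the grasp point (between the pads) lies 19 mm behind it; x points along the fingers, z is the direction in which the jaws open and shut, and the axes are right-handed (so a half turn about x gives the same grasp; the last joint's range is limited). The gripper opens to 85 mm and grips with 20 to 120 N. Pads are 22 mm wide; open, the fingers measure 114 mm over their backs; the gripper's body (76 mm by 85 mm) begins 54 mm behind the grasp point. The pads swing forward as they close: fully open they stand 13 mm farther back than shut.
Start: joints at [1.253, 0.126, -0.04, 1.405, 0, 1.571], TCP at [0.164, 0.499, 0.231] pointing down, gripper open.
Joint ranges: [-2.72, 2.72], [-0.95, 1.95], [-1.27, 1.35], [-1.78, 2.02], [-1.46, 1.47], [-3.14, 3.14]. Speed limits (rad/s): [2.39, 2.39, 3.01, 3.14, 3.14, 3.14].

## Interface

Orientations are given as a unit quaternion [w, x, y, z].
In Python, from plant import r, grab_frame, spotter gives the robot as it stands.
- The arm moves only by the shell command python3 -m crank 'ROWS' [FORCE]. ROWS is JSON, a list of rows, each a list of 7 numbers: the shift along the tool's x, y, z in units of 2 cm (1.0 is 2 cm), then the turn, a rotation vector about the tool's x, y, z in units of 0.12 rad (1.0 is 0.12 rad), then the closure in counts, from 0 (fully open) to 255 (shut). In form: [[dx, dy, dz, wx, wy, wz, grip], ...]. A call has 1 to 5 rows; each row shifts and turns the commanded pose from where the row before left it, along the tool's axes as they then stand; what a row does not reach is not made up. A row lasts 1/12 s, in which the tool goes at most 41.7 mm and 7.16 degrees, less where a joint would pass 70% of its speed; a pose out of reach is approached as far as the arm can. A call with a number of a shift or a turn outside -1 to 1 is refused whole. A call with a gripper value outside its range is refused whole. The fingers move at their own pace and stop on an object; FORCE is the grip in N (left out, the last holds). Time passes only in rows, so rows that do not move let the fingers close. It gives the time, the measured TCP pose, the force and the opening at its end, in the units of the state.
- r.state(): the state, without advancing time (a new reading comes with each control period).
- grab_frame(name): name is "scene" or "top" or "wrist"; returns a dict with "pixels" (480x640x3 uint8, red, green, blue), "camera_matrix" (3x3 intrinsics, pixels), "R" (3x3) and "t" (3): a world point X has camera coordinates R X + t. Camera axes: x right, y down, z forward; pixel columns grow to the right and rows downward; lengths in m; the calibration is good to about 2 mm. A picture is of the moment at which its call begins. There is no depth.
- r.finish_job(): hands the job in, once; it reports no verdict.
Trained networks look in the newest picture that a camera, given by its name, has taken for a name from the list of things; names that differ only in an ending like _2 or _b are one class to them, and where a whole thing is asked for, a point or a joint stands for the part that bears it (a point fixed in the world has none). Each returns a list of dicts, best first, with "score" (0 to 1); they miss things now and then, are a little off and sometimes report something else, mostly with a low value. They report only what shows in the picture. A call takes as long as a camera call. They do not tell look-alikes from the thing itself.
- spotter.recognise(camera, label): "xyz" ([x, y, z] in m, in the coordinates of the camera as it stood for that picture, good to about 4 mm: the middle of the surface that is visible of it).
- spotter.cut_out(camera, label): "mask" (480x640 bool, what is visible of it).
- spotter.landmark_of(camera, label): "xyz" ([x, y, z] in m, in the coordinates of the camera as it stood for that picture, good to about 4 mm: a listed point, or the origin of a listed thing).
The state is a dict: "clock": time; "joint_positions": joint angles; "qd": joint speeds; "tau": joint torques, N m; "tool_pos": TCP position; "eef_rot": TCP orientation; "force": force on the tool from outside, world axes, zero at the start; "torque": the same for the moment, N m; "gripper_width": opening from 0.0 (shut) to 1.0 (fully open).
Only numpy, scipy, OpenCV 4.12 (cv2) and the standard library are available. Lean on these libraries where they do the work, as an engineer would, in place of code of your own. Each camera call takes 0.05 s, during which the arm holds its last target. There are 200 camera calls.

## Working session

There is one attempt and no reset: what is moved stays moved. The work goes in short steps, Python scripts to look and compute and a shell command to move; the robot and the scene stay as the last step left them, time stands still between calls to the robot, and variables do not carry over. Pictures are saved under pics/ and viewed, about 8 in all and at most 12, crops included, and the job is handed in when it is done.

```bash
ls; mkdir -p pics
cat > h.py <<'E'
import numpy as np, cv2
from plant import r, grab_frame, spotter
def snap(n,fn=None):
    f=grab_frame(n)
    if fn: cv2.imwrite(f'pics/{fn}.png',cv2.cvtColor(f['pixels'],cv2.COLOR_RGB2BGR))
    return f
def w(f,p): return np.array(f['R']).T@(np.array(p)-np.array(f['t']))
def proj(f,X):
    c=f['R']@np.array(X)+f['t']; u=f['camera_matrix']@c; return u[:2]/u[2]
def ray(f,uv,z):
    d=np.array(f['R']).T@np.linalg.inv(f['camera_matrix'])@np.array([uv[0],uv[1],1.]); o=-np.array(f['R']).T@f['t']
    return o+d*(z-o[2])/d[2]
E
python3 - <<'E'
from h import *
s=r.state(); print(s['clock'],s['tool_pos'],s['eef_rot'],s['force'],s['gripper_width'])
np.set_printoptions(precision=4,suppress=True)
for n in ['top','scene']:
    f=snap(n,n+'0')
    for l in ['gauge_handle','stand_mouth','rack','insert_a_center','heater_pocket','beaker','bottle','spatula']:
        print(n,l,[(round(d['score'],2),w(f,d['xyz']),proj(f,w(f,d['xyz'])).round()) for d in spotter.landmark_of(n,l)])
E
```

```text
pics
0.0 [0.16392144 0.49831915 0.23049919] [ 0.57234701 -0.41492993  0.57328375  0.41424364] [-0.05729775  0.79520654 -0.69962714] 0.9994377263278931
top gauge_handle [(0.75, array([0.4423, 0.2156, 0.0752]), array([211., 308.]))]
top stand_mouth [(0.71, array([0.4496, 0.2161, 0.0521]), array([214., 303.])), (0.51, array([ 0.6801, -0.2771,  0.0001]), array([469., 191.]))]
top rack [(0.77, array([ 0.6048, -0.0017,  0.0011]), array([331., 226.]))]
top insert_a_center [(0.58, array([0.5925, 0.0882, 0.0288]), array([285., 230.]))]
top heater_pocket [(0.82, array([ 0.4325, -0.2553,  0.073 ]), array([468., 317.]))]
top beaker [(0.77, array([0.4298, 0.0445, 0.0025]), array([306., 314.]))]
top bottle [(0.73, array([ 0.6805, -0.2779, -0.0004]), array([469., 191.])), (0.64, array([0.5895, 0.0893, 0.0315]), array([284., 231.])), (0.41, array([0.4304, 0.0427, 0.0032]), array([307., 314.]))]
top spatula [(0.8, array([0.6669, 0.3059, 0.0021]), array([179., 194.]))]
scene gauge_handle [(0.54, array([0.4475, 0.2121, 0.0782]), array([444., 295.]))]
scene stand_mouth []
scene rack [(0.89, array([ 0.609 , -0.001 ,  0.0016]), array([303., 282.]))]
scene insert_a_center [(0.76, array([0.5974, 0.0916, 0.032 ]), array([336., 304.]))]
scene heater_pocket [(0.95, array([ 0.4291, -0.2541,  0.0721]), array([302., 148.]))]
scene beaker [(0.96, array([0.4305, 0.0418, 0.0012]), array([385., 252.]))]
scene bottle [(0.65, array([0.4489, 0.2159, 0.0445]), array([441., 306.])), (0.35, array([ 0.6168, -0.0936,  0.0275]), array([273., 246.]))]
scene spatula [(0.57, array([ 0.6709,  0.305 , -0.0064]), array([378., 428.]))]
```

View pics/top0.png

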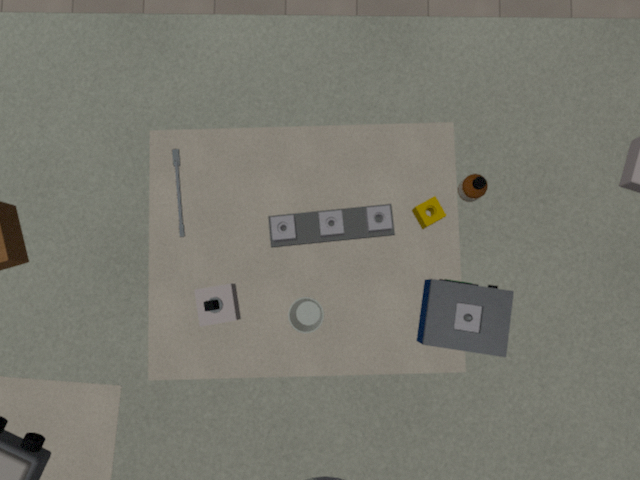

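View pics/scene0.png

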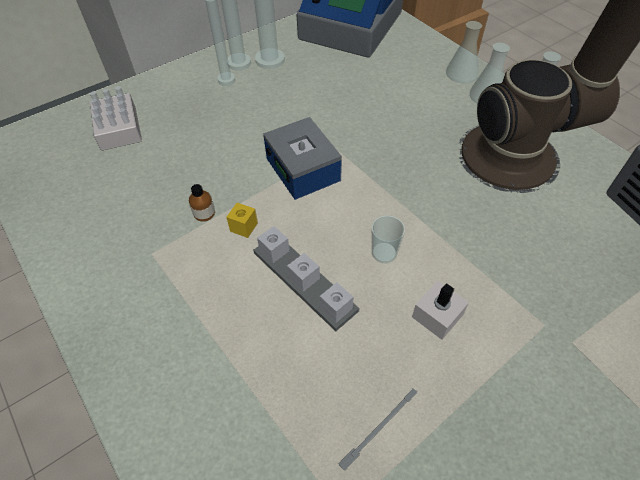

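Three grey inserts in the rack in the top picture, at (284,228), (331,223) and (379,218). The yellow look-alike is at (430,212) off the rack, so it isn't part of the job. The gauge in its white stand is at (213,304), the heater pocket at (468,318) and the beaker at (307,314). Next I'll check the wrist camera geometry.

```bash
cat >> h.py <<'E'
from scipy.spatial.transform import Rotation as Ro
np.set_printoptions(precision=4,suppress=True)
def tool():
    s=r.state(); q=np.array(s['eef_rot']); return np.array(s['tool_pos']),Ro.from_quat(q,scalar_first=True)
def down(yaw):
    "tool x down, jaw axis z along world direction yaw"
    z=np.array([np.cos(yaw),np.sin(yaw),0]); x=np.array([0,0,-1.]); return Ro.from_matrix(np.c_[x,np.cross(z,x),z])
def plan(p,yaw):
    "turn first (units), then shift in the new tool axes (units)"
    p0,R=tool(); T=min((down(yaw),down(yaw+np.pi)),key=lambda T:(R.inv()*T).magnitude())
    print('turn',(R.inv()*T).as_rotvec()/.12,'shift',T.inv().apply(np.array(p)-p0)/.02,'| yawnow',np.arctan2(*R.as_matrix()[[1,0],2]))
def st():
    s=r.state(); print('t',round(s['clock'],2),'p',np.array(s['tool_pos']),'F',np.array(s['force']),'g',round(s['gripper_width'],3),'q6',round(s['joint_positions'][5],2))
E
python3 - <<'E'
from h import *
p,R=tool(); print(R.as_matrix())
f=snap('wrist'); C=-np.array(f['R']).T@f['t']; print('cam in tool',R.inv().apply(C-p)); print('cam axes in tool',R.as_matrix().T@np.array(f['R']).T, f['camera_matrix'])
print(plan([.40,.215,.23],0));
E
```

```text
[[ 0.     -0.9499  0.3124]
 [ 0.0001  0.3124  0.9499]
 [-1.      0.      0.0001]]
cam in tool [-0.143   0.0813  0.0005]
cam axes in tool [[ 0.0002 -0.3195  0.9476]
 [ 0.0009 -0.9476 -0.3195]
 [ 1.      0.0009  0.0001]] [[349.2845   0.     316.6204]
 [  0.     349.2845 235.1217]
 [  0.       0.       1.    ]]
turn [10.442   0.0001 -0.0001] shift [  0.0651 -14.1849  11.7979] | yawnow 1.2530412841496497
None
```

```bash
python3 -m crank '[[0,0,0,-0.9,0,0,0],[0,0,0,-0.9,0,0,0],[0,0,0,-0.85,0,0,0],[0,-0.9,-0.9,0,0,0,0],[0,-0.9,-0.9,0,0,0,0]]'
python3 -m crank '[[0,-0.9,-0.9,0,0,0,0],[0,-0.9,-0.9,0,0,0,0],[0,-0.9,-0.9,0,0,0,0],[0,-0.9,-0.9,0,0,0,0],[0,-0.9,-0.9,0,0,0,0]]' 
python3 -m crank '[[0,-0.9,-0.9,0,0,0,0],[0,-0.9,-0.9,0,0,0,0],[0,-0.9,-0.9,0,0,0,0],[0,-0.9,-0.9,0,0,0,0],[0,-0.9,-0.9,0,0,0,0]]'
python3 -m crank '[[0,-0.9,-0.9,0,0,0,0],[0,-0.9,-0.9,0,0,0,0],[0,-0.9,-0.9,0,0,0,0],[0,0,0,0,0,0,0],[0,0,0,0,0,0,0]]'
python3 - <<'E'
from h import *
st(); plan([.445,.215,.23],np.pi/2)
f=snap('wrist','w1')
for l in ['gauge_handle','stand_mouth']:
    print(l,[(round(d['score'],2),w(f,d['xyz']),proj(f,w(f,d['xyz'])).round()) for d in spotter.landmark_of('wrist',l)])
m=spotter.cut_out('wrist','gauge_handle')
print([(x['score'],x['mask'].sum()) for x in m])
print(proj(f,[.445,.215,.102]),proj(f,[.445,.215,.05]))
E
```

```text
clock: 1.37
tool_pos: [0.1999, 0.4628, 0.231]
eef_rot: [-0.499, 0.501, -0.499, -0.501]
force: [0.4, -0.3, -1.2]
gripper_width: 1.0
clock: 1.78
tool_pos: [0.2908, 0.3718, 0.2314]
eef_rot: [0.5, -0.5, 0.5, 0.5]
force: [0.6, -0.1, 0.2]
gripper_width: 1.0
clock: 2.2
tool_pos: [0.3809, 0.2818, 0.2315]
eef_rot: [0.5, -0.5, 0.5, 0.5]
force: [0.6, 1.3, -0.4]
gripper_width: 0.999
clock: 2.62
tool_pos: [0.4346, 0.228, 0.2312]
eef_rot: [0.501, -0.499, 0.501, 0.5]
force: [-1.1, -0.1, -0.2]
gripper_width: 1.0
t 2.62 p [0.4346 0.228  0.2312] F [-1.1273 -0.1143 -0.1702] g 1.0 q6 0.49
turn [-0.0193  0.001  -0.0031] shift [ 0.0579 -0.5179 -0.6518] | yawnow 1.5684755723489514
gauge_handle [(0.59, array([0.4445, 0.2114, 0.0825]), array([297., 227.]))]
stand_mouth [(0.76, array([0.4502, 0.2076, 0.0453]), array([296., 222.]))]
[(0.77, np.int64(1072))]
[300.5205 235.0145] [302.8939 217.8096]
```

View pics/w1.png

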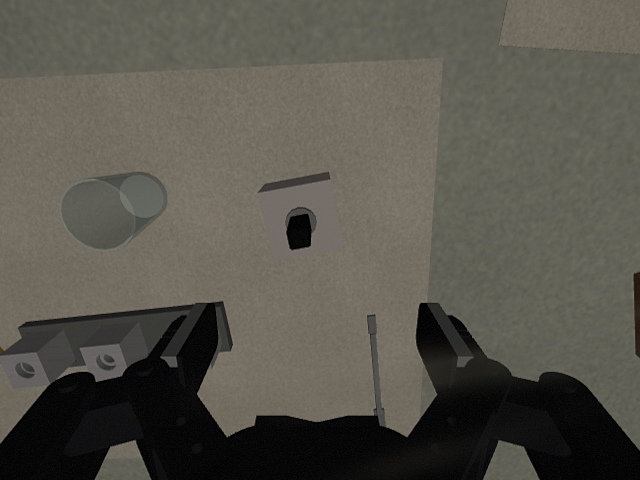

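Run:
```python
from h import *
a=cv2.imread('pics/w1.png')[160:280,230:370]
a=cv2.resize(a,None,fx=5.5,fy=4.9*5.5/4.9,interpolation=cv2.INTER_CUBIC)
a=np.clip(255*(a/255.)**.45*1.05,0,255).astype('uint8'); cv2.imwrite('pics/w1c.png',a[:600])
```

```text
(no output)
```

View pics/w1c.png

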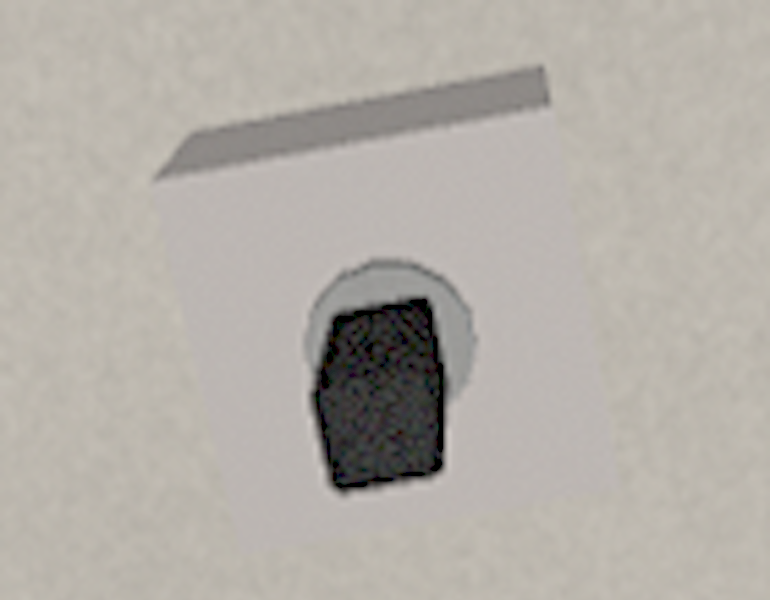

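```bash
cat >> h.py <<'E'
def mkf(): 
    import pickle; return pickle
E
python3 - <<'E'
from h import *
f=snap('wrist')
P=np.array([ray(f,(230+u/5.5,160+v/5.5),.05)[:2] for u,v in [(155,180),(550,103),(617,485),(240,550)]])
print(P,P.mean(0),[np.linalg.norm(P[i]-P[i-1]) for i in range(4)],[np.arctan2(*(P[(i+1)%4]-P[i])[::-1]) for i in range(4)])
# collar circle centre at z=.056
print(ray(f,(230+390/5.5,160+343/5.5),.056))
T=np.array([ray(f,(230+u/5.5,160+v/5.5),.102)[:2] for u,v in [(317,392),(442,368),(440,470),(340,490)]])
print(T,T.mean(0))
E
```

```text
[[0.4196 0.1746]
 [0.4063 0.242 ]
 [0.4752 0.2551]
 [0.4881 0.1866]] [0.4473 0.2146] [np.float64(0.06949753193435204), np.float64(0.06873321914448381), np.float64(0.07018757631062955), np.float64(0.06969306156292272)] [np.float64(1.7662385114207708), np.float64(0.1876299069019147), np.float64(-1.3854584994361336), np.float64(-2.9678019070540107)]
[0.4468 0.2147 0.056 ]
[[0.4408 0.2059]
 [0.437  0.2245]
 [0.4532 0.2242]
 [0.4564 0.209 ]] [0.4469 0.2159]
```

```bash
python3 -m crank '[[0,0,0,-0.8,0,0,0],[0,0,0,-0.78,0,0,0],[0,0,0,0,0,0,0]]' 40
python3 - <<'E'
from h import *
st(); plan([.447,.2148,.069],np.pi/2+.187)
E
```

```text
clock: 3.12
tool_pos: [0.4336, 0.2294, 0.2314]
eef_rot: [0.449, -0.546, 0.449, 0.546]
force: [-0.9, -0.6, -0.1]
gripper_width: 0.998
t 3.12 p [0.4336 0.2294 0.2314] F [-0.8764 -0.582  -0.1431] g 0.998 q6 0.29
turn [0.0544 0.0011 0.0013] shift [ 8.1208 -0.5243 -0.8422] | yawnow 1.7643224942658517
```

```bash
python3 -m crank '[[0,-0.52,-0.84,0,0,0,0],[0.8,0,0,0,0,0,0],[0.8,0,0,0,0,0,0],[0.8,0,0,0,0,0,0],[0.8,0,0,0,0,0,0]]' 40
python3 -m crank '[[0.8,0,0,0,0,0,0],[0.8,0,0,0,0,0,0],[0.8,0,0,0,0,0,0],[0.5,0,0,0,0,0,0],[0,0,0,0,0,0,0]]'
python3 - <<'E'
from h import *
st(); plan([.447,.2148,.069],np.pi/2+.187)
f=snap('wrist','w2'); print(ray(f,(320,240),.056))
E
```

```text
clock: 3.53
tool_pos: [0.4472, 0.2146, 0.1667]
eef_rot: [-0.451, 0.545, -0.451, -0.545]
force: [0.6, -0.2, 0.5]
gripper_width: 1.0
clock: 3.95
tool_pos: [0.446, 0.214, 0.1072]
eef_rot: [0.449, -0.544, 0.452, 0.545]
force: [0.1, 0.9, 0.2]
gripper_width: 0.995
t 3.95 p [0.446  0.214  0.1072] F [0.0511 0.8874 0.2207] g 0.995 q6 0.26
turn [ 0.0159 -0.0076 -0.029 ] shift [ 1.911  -0.0578  0.0299] | yawnow 1.7597017677086595
[0.433  0.2136 0.056 ]
```

```bash
python3 -m crank '[[0.7,-0.03,0.02,0,0,0,0],[0.7,-0.03,0.02,0,0,0,0],[0.5,0,0,0,0,0,0],[0,0,0,0,0,0,0],[0,0,0,0,0,0,150]]' 40
python3 -m crank '[[0,0,0,0,0,0,180],[0,0,0,0,0,0,255],[0,0,0,0,0,0,255],[0,0,0,0,0,0,255],[0,0,0,0,0,0,255]]' 40
python3 -m crank '[[0,0,0,0,0,0,255],[0,0,0,0,0,0,255],[0,0,0,0,0,0,255],[0,0,0,0,0,0,255],[0,0,0,0,0,0,255]]' 40
python3 - <<'E'
from h import *
st(); plan([.447,.2148,.069],np.pi/2+.187)
E
```

```text
clock: 4.42
tool_pos: [0.4485, 0.2153, 0.0716]
eef_rot: [0.45, -0.545, 0.451, 0.545]
force: [-0.2, 0.3, -0.2]
gripper_width: 0.885
clock: 4.83
tool_pos: [0.4489, 0.2147, 0.0718]
eef_rot: [-0.45, 0.546, -0.451, -0.544]
force: [0.5, -1.3, 1.5]
gripper_width: 0.199
clock: 5.25
tool_pos: [0.4489, 0.2148, 0.0718]
eef_rot: [-0.451, 0.546, -0.45, -0.545]
force: [0.0, -4.3, 4.8]
gripper_width: 0.204
t 5.25 p [0.4489 0.2148 0.0718] F [ 0.0094 -4.346   4.8079] g 0.204 q6 0.26
turn [ 0.0199 -0.0089  0.008 ] shift [0.1385 0.0953 0.0177] | yawnow 1.7601879045931335
```

```bash
python3 -m crank '[[-0.4,0,0,0,0,0,255],[-0.6,0,0,0,0,0,255],[-0.8,0,0,0,0,0,255],[-0.8,0,0,0,0,0,255],[-0.8,0,0,0,0,0,255]]'
python3 -m crank '[[-0.8,0,0,0,0,0,255],[-0.8,0,0,0,0,0,255],[-0.8,0,0,0,0,0,255],[-0.7,0,0,0,0,0,255],[0,-0.6,-0.9,0,0,0,255]]'
python3 -m crank '[[0,-0.6,-0.9,0,0,0,255],[0,-0.6,-0.9,0,0,0,255],[0,-0.6,-0.9,0,0,0,255],[0,-0.6,-0.9,0,0,0,255],[0,-0.6,-0.9,0,0,0,255]]'
python3 -m crank '[[0,-0.6,-0.9,0,0,0,255],[0,-0.6,-0.9,0,0,0,255],[0,-0.6,-0.9,0,0,0,255],[0,-0.6,-0.9,0,0,0,255],[0,-0.6,-0.9,0,0,0,255]]'
python3 -m crank '[[0,-0.6,-0.9,0,0,0,255],[0,-0.6,-0.9,0,0,0,255],[0,-0.6,-0.9,0,0,0,255],[0,0,0,0,0,0,255],[0,0,0,0,0,0,255]]'
python3 - <<'E'
from h import *
st()
f=snap('wrist','w3'); st(); import pickle; pickle.dump(f,open('w3.pkl','wb')); p,R=tool(); print(R.as_matrix())
for l in ['insert_a_center','rack','gauge_tip']:
    print(l,[(round(d['score'],2),w(f,d['xyz']),proj(f,w(f,d['xyz'])).round()) for d in spotter.landmark_of('wrist',l)])
E
```

```text
clock: 5.67
tool_pos: [0.4479, 0.2157, 0.1399]
eef_rot: [0.45, -0.544, 0.45, 0.546]
force: [0.2, 0.8, -0.6]
gripper_width: 0.201
clock: 6.08
tool_pos: [0.463, 0.2023, 0.2046]
eef_rot: [0.451, -0.545, 0.448, 0.546]
force: [0.8, -0.3, -0.9]
gripper_width: 0.206
clock: 6.5
tool_pos: [0.5399, 0.1227, 0.2012]
eef_rot: [0.451, -0.545, 0.45, 0.546]
force: [-0.9, -0.3, -0.8]
gripper_width: 0.198
clock: 6.92
tool_pos: [0.6159, 0.0457, 0.2011]
eef_rot: [0.451, -0.544, 0.45, 0.546]
force: [1.1, -0.4, -1.2]
gripper_width: 0.203
clock: 7.33
tool_pos: [0.6612, -0.0007, 0.2003]
eef_rot: [0.451, -0.544, 0.451, 0.546]
force: [-0.7, 0.2, -0.7]
gripper_width: 0.203
t 7.33 p [ 0.6612 -0.0007  0.2003] F [-0.735   0.1687 -0.745 ] g 0.203 q6 -0.19
t 7.38 p [ 0.6607 -0.0001  0.2007] F [-0.3271  0.4202 -1.165 ] g 0.201 q6 -0.19
[[-0.0015 -0.9821 -0.1884]
 [ 0.0014 -0.1884  0.9821]
 [-1.      0.0012  0.0017]]
insert_a_center [(0.68, array([0.5911, 0.0887, 0.031 ]), array([432., 153.]))]
rack [(0.65, array([ 0.6076, -0.004 ,  0.0013]), array([323., 149.])), (0.6, array([0.5925, 0.0875, 0.0304]), array([430., 154.]))]
gauge_tip [(0.72, array([ 0.6589, -0.001 ,  0.1411]), array([316., 252.]))]
```

View pics/w3.png

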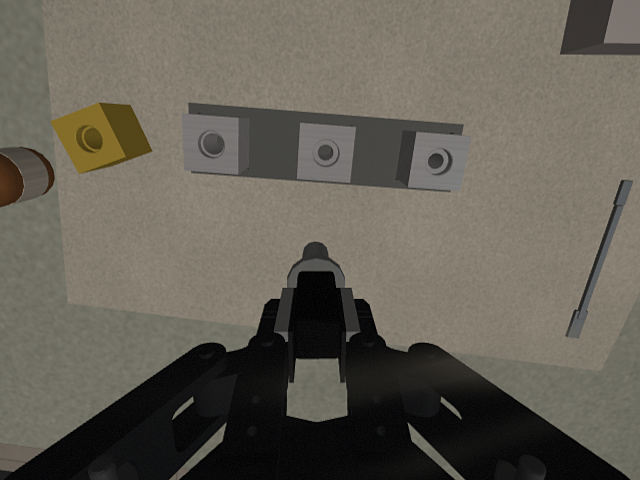

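Grey inserts at (211,144), (326,152) and (438,160), the yellow look-alike at (90,138), and the gauge tip at (316,248). The left bore looks widest. I'll enlarge them for exact centres.

Run:
```python
import cv2,numpy as np
a=cv2.imread('pics/w3.png')
c=[a[110:190,x:x+80] for x in (175,288,400)]
c=cv2.hconcat([cv2.resize(t,None,fx=3.3,fy=3.3,interpolation=cv2.INTER_CUBIC) for t in c])
b=cv2.resize(a[235:285,270:365],None,fx=5,fy=5,interpolation=cv2.INTER_CUBIC)
o=np.zeros((264+250,792,3),'uint8'); o[:264]=c[:,:792]; o[264:,:475]=b
cv2.imwrite('pics/w3c.png',np.clip(255*(o/255.)**.6,0,255).astype('uint8'))
```

```text
(no output)
```

View pics/w3c.png

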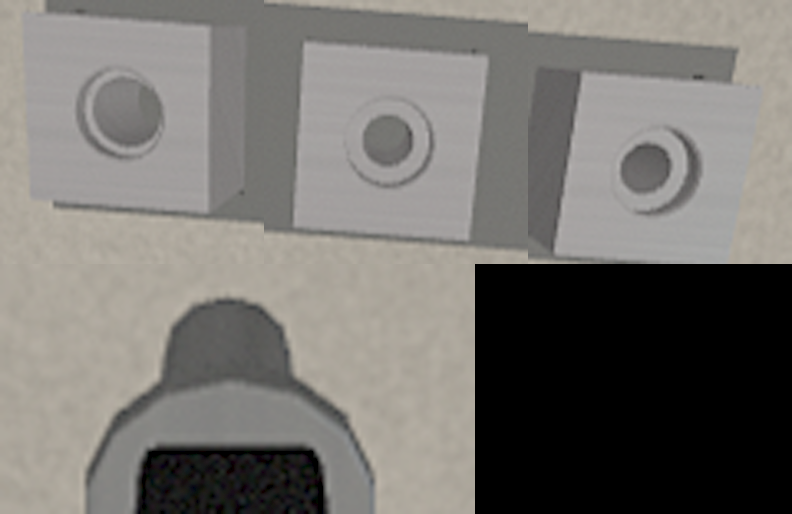

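Run:
```python
from h import *
import pickle
f=pickle.load(open('w3.pkl','rb'))
P=[ray(f,c,.056) for c in [(211.7,144.1),(325.9,152.9),(439.2,161.5)]]
for p in P: print(p)
print([np.linalg.norm(P[i+1]-P[i]) for i in (0,1)])
d=P[2]-P[0]; print('rack yaw',np.arctan2(-d[0],d[1]))
p,R=tool()
# gauge: predicted pixels with axis at tool offset (y=oy,z=oz)
for oy in (0,.002,.004):
    tip=lambda a,rad,h: proj(f,p+R.apply([h,oy+rad*np.cos(a),rad*np.sin(a)]))
    A=np.linspace(0,2*np.pi,72)
    t=np.array([tip(a,.0066,.0618) for a in A]);t2=np.array([tip(a,.008,.0604) for a in A]);c=np.array([tip(a,.015,.0218-.006) for a in A]);cb=np.array([tip(a,.015,.0218) for a in A])
    print(oy,'tip top row',t[:,1].min(),t2[:,1].min(),'cx',t[:,0].mean(),'collar top row upper/lower',c[:,1].min(),cb[:,1].min(),'tip width',np.ptp(t2[:,0]))
```

```text
[ 0.6168 -0.0941  0.056 ]
[ 0.6064 -0.0032  0.056 ]
[0.5958 0.0884 0.056 ]
[np.float64(0.09144184200289436), np.float64(0.09221518137361301)]
rack yaw 0.11483436502464359
0 tip top row 243.4926465240506 242.12805431877044 cx 318.28149278378413 collar top row upper/lower 259.4369227241922 254.86505253381867 tip width 25.69042873926935
0.002 tip top row 240.45138110486548 239.057574269647 cx 318.28245046427867 collar top row upper/lower 255.62612529281097 251.16124782457692 tip width 25.76579694500407
0.004 tip top row 237.392149979996 235.96880541604307 cx 318.28341374819996 collar top row upper/lower 251.78665475030633 247.43048200109246 tip width 25.841608668444167
```

```bash
python3 -m crank '[[0,0.6,-0.83,0,0,0,255],[0,0.6,-0.83,0,0,0,255],[0,0.6,-0.83,0,0,0,255],[0,0.6,-0.83,0,0,0,255],[0,0.6,-0.82,0,0,0,255]]'
python3 -m crank '[[0.7,0,0,0,0,0,255],[0.7,0,0,0,0,0,255],[0.7,0,0,0,0,0,255],[0.7,0,0,0,0,0,255],[0.7,0,0,0,0,0,255]]'
python3 -m crank '[[0,0,0,0,0,0,255],[0,0,0,0,0,0,255]]'
python3 - <<'E'
from h import *
import pickle
st(); plan([.617,-.0924,.12],np.pi/2+.187)
f=snap('wrist','w4'); pickle.dump(f,open('w4.pkl','wb')); 
a=cv2.imread('pics/w4.png')
u=proj(f,[.617,-.094,.056]).round().astype(int); print(u)
x,y=u[0]-70,u[1]-60; print(x,y)
a=a[y:y+120,x:x+140]; a=cv2.resize(a,None,fx=5,fy=5,interpolation=cv2.INTER_CUBIC)
cv2.imwrite('pics/w4c.png',np.clip(255*(a/255.)**.5,0,255).astype('uint8'))
E
```

```text
clock: 7.95
tool_pos: [0.6169, -0.0929, 0.2018]
eef_rot: [-0.45, 0.545, -0.45, -0.545]
force: [0.6, -0.1, -2.3]
gripper_width: 0.205
clock: 8.37
tool_pos: [0.6173, -0.0923, 0.1312]
eef_rot: [-0.45, 0.545, -0.45, -0.545]
force: [0.3, 0.2, -1.6]
gripper_width: 0.204
clock: 8.53
tool_pos: [0.6169, -0.0924, 0.1312]
eef_rot: [0.45, -0.545, 0.45, 0.546]
force: [0.9, 0.5, -1.6]
gripper_width: 0.204
t 8.53 p [ 0.6169 -0.0924  0.1312] F [ 0.8801  0.5011 -1.5731] g 0.204 q6 -0.34
turn [ 0.0304  0.0059 -0.0102] shift [ 0.5578 -0.0045 -0.0017] | yawnow 1.7614382272831421
[314 246]
244 186
```

View pics/w4c.png

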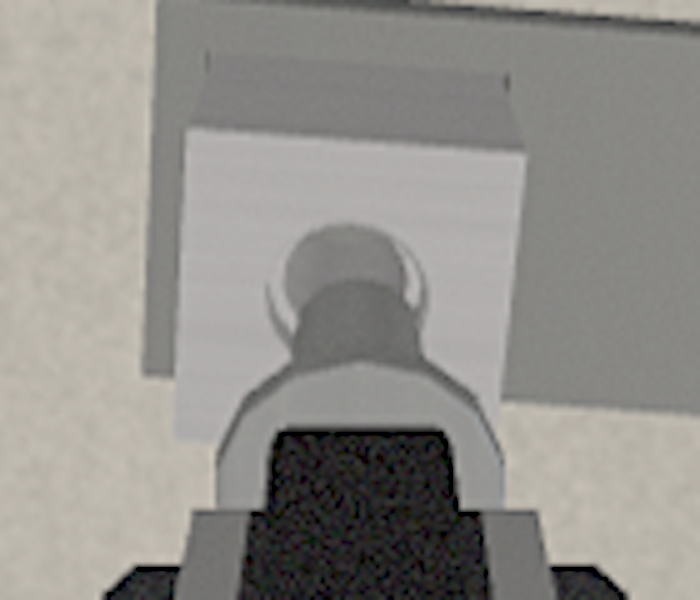

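Run:
```python
from h import *
import pickle
f=pickle.load(open('w4.pkl','rb')); p,R=tool()
A=np.linspace(0,2*np.pi,72)
for oy in (-.001,0,.001,.002):
    t=[np.array([proj(f,p+R.apply([h,oy+q*np.cos(a),-.0012+q*np.sin(a)])) for a in A]) for h,q in ((.0618,.0066),(.0604,.008),(.0218-.006,.015))]
    print(oy,[x[:,1].min() for x in t],t[1][:,0].min(),t[1][:,0].max())
for v in (.0,):
    C=ray(f,(313.5,245.8),.056); print(C, R.inv().apply(C-p))
    cc=np.array([proj(f,C+[.0105*np.cos(a),.0105*np.sin(a),0]) for a in A]); print(cc.min(0),cc.max(0))
```

```text
-0.001 [np.float64(246.60198942624078), np.float64(245.26801062361525), np.float64(263.2752093687403)] 301.20178825121195 326.78367339721683
0 [np.float64(245.09446604460442), np.float64(243.74612054997297), np.float64(261.39058011161507)] 301.1809488292327 326.80011527356294
0.001 [np.float64(243.58252557233374), np.float64(242.21973456039518), np.float64(259.4989311891717)] 301.1600485776794 326.816605141377
0.002 [np.float64(242.06614856762604), np.float64(240.68883270288805), np.float64(257.60022330908777)] 301.1390872298234 326.8331432110864
[ 0.6171 -0.0943  0.056 ] [ 0.0761  0.0009 -0.0016]
[297.7333 230.7967] [329.2679 260.3835]
```

```bash
python3 -m crank '[[0.3,-0.02,-0.065,0,0,0,255],[0.3,0,0,0,0,0,255],[0.25,0,0,0,0,0,255],[0.1,0,0,0,0,0,255],[0,0,0,0,0,0,255]]'
python3 -m crank '[[0.05,0,0,0,0,0,255],[0.05,0,0,0,0,0,255],[0.05,0,0,0,0,0,255],[0.05,0,0,0,0,0,255],[0,0,0,0,0,0,255]]'
```

```text
clock: 9.0
tool_pos: [0.6179, -0.0943, 0.1114]
eef_rot: [0.45, -0.545, 0.451, 0.546]
force: [-0.5, 0.4, -1.1]
gripper_width: 0.203
clock: 9.42
tool_pos: [0.6183, -0.0944, 0.1082]
eef_rot: [0.45, -0.545, 0.45, 0.545]
force: [-0.0, -0.1, -1.2]
gripper_width: 0.2
```

```bash
python3 -m crank '[[0.08,0,0,0,0,0,255],[0.08,0,0,0,0,0,255],[0.08,0,0,0,0,0,255],[0.08,0,0,0,0,0,255],[0,0,0,0,0,0,255]]'
python3 -c "
from h import *; st()"
```

```text
clock: 9.83
tool_pos: [0.6182, -0.0944, 0.1014]
eef_rot: [0.45, -0.545, 0.451, 0.545]
force: [-0.4, 0.1, -1.8]
gripper_width: 0.206
t 9.83 p [ 0.6182 -0.0944  0.1014] F [-0.3578  0.1034 -1.8371] g 0.206 q6 -0.34
```

Free at tip z about 0.040, already 8 mm past the ledge. Continuing down.

```bash
python3 -m crank '[[0.16,0,0,0,0,0,255],[0.16,0,0,0,0,0,255],[0.16,0,0,0,0,0,255],[0.16,0,0,0,0,0,255],[0,0,0,0,0,0,255]]'
python3 -m crank '[[0.16,0,0,0,0,0,255],[0.14,0,0,0,0,0,255],[0.1,0,0,0,0,0,255],[0.05,0,0,0,0,0,255],[0,0,0,0,0,0,255]]'
```

```text
clock: 10.25
tool_pos: [0.618, -0.0944, 0.0881]
eef_rot: [0.45, -0.545, 0.451, 0.545]
force: [-1.2, 0.7, -1.0]
gripper_width: 0.202
clock: 10.67
tool_pos: [0.6182, -0.0944, 0.0798]
eef_rot: [0.45, -0.545, 0.45, 0.545]
force: [0.3, -0.3, -2.0]
gripper_width: 0.202
```

```bash
python3 -m crank '[[0.03,0,0,0,0,0,255],[0.03,0,0,0,0,0,255],[0.02,0,0,0,0,0,255],[0,0,0,0,0,0,255]]'
python3 -m crank '[[0.03,0,0,0,0,0,255],[0,0,0,0,0,0,255],[0,0,0,0,0,0,255]]'
```

```text
clock: 11.0
tool_pos: [0.6184, -0.0943, 0.0785]
eef_rot: [-0.45, 0.545, -0.45, -0.545]
force: [-0.7, 0.5, -1.1]
gripper_width: 0.204
clock: 11.25
tool_pos: [0.6184, -0.0944, 0.0779]
eef_rot: [-0.45, 0.545, -0.45, -0.545]
force: [-0.2, 0.3, -0.6]
gripper_width: 0.201
```

```bash
python3 -m crank '[[0.03,0,0,0,0,0,255],[0,0,0,0,0,0,255],[0,0,0,0,0,0,255]]'
python3 -m crank '[[0.03,0,0,0,0,0,255],[0,0,0,0,0,0,255],[0,0,0,0,0,0,255]]'
```

```text
clock: 11.5
tool_pos: [0.6185, -0.0944, 0.0777]
eef_rot: [-0.45, 0.545, -0.45, -0.545]
force: [-1.3, -0.8, 2.3]
gripper_width: 0.2
clock: 11.75
tool_pos: [0.6185, -0.0944, 0.0777]
eef_rot: [-0.451, 0.545, -0.45, -0.545]
force: [-3.2, 0.7, 7.3]
gripper_width: 0.204
```

Collar down on the insert at TCP z 0.0777 (predicted 0.0778), with about 7 N of contact force. So the insert at y≈-0.094 is the good one, and the gauge goes back to the stand.

```bash
python3 -m crank '[[-0.2,0,0,0,0,0,255],[-0.4,0,0,0,0,0,255],[-0.6,0,0,0,0,0,255],[-0.8,0,0,0,0,0,255],[-0.8,0,0,0,0,0,255]]'
python3 -m crank '[[-0.8,0,0,0,0,0,255],[-0.8,0,0,0,0,0,255],[-0.8,0,0,0,0,0,255],[-0.8,0,0,0,0,0,255],[-0.1,0,0,0,0,0,255]]'
python3 -m crank '[[0,0.29,0.88,0,0,0,255],[0,0.29,0.88,0,0,0,255],[0,0.29,0.88,0,0,0,255],[0,0.29,0.88,0,0,0,255],[0,0.29,0.88,0,0,0,255]]'
python3 -m crank '[[0,0.29,0.88,0,0,0,255],[0,0.29,0.88,0,0,0,255],[0,0.29,0.88,0,0,0,255],[0,0.29,0.88,0,0,0,255],[0,0.29,0.88,0,0,0,255]]'
python3 -m crank '[[0,0.29,0.88,0,0,0,255],[0,0.29,0.88,0,0,0,255],[0,0.29,0.88,0,0,0,255],[0,0.29,0.88,0,0,0,255],[0,0.29,0.88,0,0,0,255]]'
python3 -m crank '[[0,0.29,0.88,0,0,0,255],[0,0.29,0.88,0,0,0,255],[0,0.28,0.88,0,0,0,255],[0,0.2,0.88,0,0,0,255],[0,0,0,0,0,0,255]]'
python3 -m crank '[[0,0,0,0,0,0,255],[0,0,0,0,0,0,255]]'
python3 -c "
from h import *; st(); plan([.4487,.2145,.130],np.pi/2+.187)"
```

```text
clock: 12.17
tool_pos: [0.6184, -0.0945, 0.1339]
eef_rot: [0.45, -0.545, 0.45, 0.545]
force: [0.6, -0.6, -1.0]
gripper_width: 0.203
clock: 12.58
tool_pos: [0.6197, -0.0947, 0.2029]
eef_rot: [-0.451, 0.547, -0.449, -0.543]
force: [0.6, 0.0, -0.8]
gripper_width: 0.2
clock: 13.0
tool_pos: [0.5728, -0.0128, 0.1984]
eef_rot: [0.45, -0.545, 0.451, 0.545]
force: [-0.4, 0.2, -0.9]
gripper_width: 0.205
clock: 13.42
tool_pos: [0.5276, 0.0682, 0.1985]
eef_rot: [0.45, -0.545, 0.45, 0.545]
force: [-0.7, 0.4, -1.3]
gripper_width: 0.202
clock: 13.83
tool_pos: [0.4826, 0.1491, 0.1986]
eef_rot: [-0.45, 0.545, -0.45, -0.545]
force: [0.6, -0.5, -0.5]
gripper_width: 0.206
clock: 14.25
tool_pos: [0.4479, 0.2156, 0.1986]
eef_rot: [0.45, -0.545, 0.449, 0.546]
force: [0.4, -0.9, -1.0]
gripper_width: 0.207
clock: 14.42
tool_pos: [0.4491, 0.2133, 0.1986]
eef_rot: [-0.45, 0.545, -0.45, -0.545]
force: [0.2, 0.3, -1.8]
gripper_width: 0.204
t 14.42 p [0.4491 0.2133 0.1986] F [ 0.1951  0.2769 -1.772 ] g 0.204 q6 0.25
turn [ 0.0245 -0.0035  0.0003] shift [3.4303 0.0106 0.0646] | yawnow 1.7607382226319805
```

```bash
python3 -m crank '[[0.7,0.01,0.065,0,0,0,255],[0.8,0,0,0,0,0,255],[0.8,0,0,0,0,0,255],[0.8,0,0,0,0,0,255],[0.6,0,0,0,0,0,255]]'
python3 -m crank '[[0.3,0,0,0,0,0,255],[0,0,0,0,0,0,255],[0,0,0,0,0,0,255]]'
python3 -c "
from h import *; st(); plan([.4487,.2145,.0718],np.pi/2+.187)"
python3 -m crank '[[0.1,0,0,0,0,0,255],[0.1,0,0,0,0,0,255],[0.1,0,0,0,0,0,255],[0,0,0,0,0,0,255]]'
```

```text
clock: 14.83
tool_pos: [0.4487, 0.2136, 0.1233]
eef_rot: [0.45, -0.545, 0.451, 0.545]
force: [-0.3, -0.7, -0.7]
gripper_width: 0.203
clock: 15.08
tool_pos: [0.4488, 0.2143, 0.1189]
eef_rot: [-0.451, 0.545, -0.451, -0.545]
force: [1.0, 0.4, -1.1]
gripper_width: 0.206
t 15.08 p [0.4488 0.2143 0.1189] F [ 1.0177  0.3925 -1.1421] g 0.206 q6 0.26
turn [ 0.0162 -0.0016 -0.0013] shift [2.3548 0.0055 0.0095] | yawnow 1.7597373354771715
clock: 15.42
tool_pos: [0.4486, 0.2148, 0.1127]
eef_rot: [-0.45, 0.545, -0.45, -0.545]
force: [-0.0, -1.1, -2.0]
gripper_width: 0.207
```

```bash
python3 -m crank '[[0.07,0,0,0,0,0,255],[0.07,0,0,0,0,0,255],[0.07,0,0,0,0,0,255],[0.07,0,0,0,0,0,255],[0,0,0,0,0,0,255]]'
```

```text
clock: 15.83
tool_pos: [0.4484, 0.2148, 0.1068]
eef_rot: [0.45, -0.545, 0.451, 0.545]
force: [0.5, -0.4, -1.3]
gripper_width: 0.201
```

Entered freely (tip 5 mm in, no force).

```bash
python3 -m crank '[[0.2,0,0,0,0,0,255],[0.2,0,0,0,0,0,255],[0.2,0,0,0,0,0,255],[0.2,0,0,0,0,0,255],[0,0,0,0,0,0,255]]'
python3 -m crank '[[0.2,0,0,0,0,0,255],[0.2,0,0,0,0,0,255],[0.2,0,0,0,0,0,255],[0.15,0,0,0,0,0,255],[0,0,0,0,0,0,255]]'
```

```text
clock: 16.25
tool_pos: [0.4482, 0.2145, 0.09]
eef_rot: [0.45, -0.545, 0.451, 0.545]
force: [0.5, -1.7, -0.9]
gripper_width: 0.202
clock: 16.67
tool_pos: [0.4484, 0.2145, 0.0753]
eef_rot: [-0.45, 0.545, -0.451, -0.545]
force: [1.4, -1.8, -2.6]
gripper_width: 0.204
```

```bash
python3 -m crank '[[0.06,0,0,0,0,0,255],[0.06,0,0,0,0,0,255],[0.04,0,0,0,0,0,255],[0,0,0,0,0,0,255]]'
python3 -m crank '[[0.03,0,0,0,0,0,255],[0.02,0,0,0,0,0,255],[0,0,0,0,0,0,255]]'
```

```text
clock: 17.0
tool_pos: [0.4486, 0.2147, 0.0729]
eef_rot: [-0.45, 0.545, -0.45, -0.545]
force: [0.8, -2.9, -0.1]
gripper_width: 0.203
clock: 17.25
tool_pos: [0.4487, 0.2147, 0.072]
eef_rot: [-0.45, 0.545, -0.45, -0.545]
force: [0.8, -2.9, 0.6]
gripper_width: 0.203
```

```bash
python3 -m crank '[[0.02,0,0,0,0,0,255],[0,0,0,0,0,0,255],[0,0,0,0,0,0,200],[0,0,0,0,0,0,100],[0,0,0,0,0,0,0]]'
python3 -m crank '[[0,0,0,0,0,0,0],[0,0,0,0,0,0,0],[0,0,0,0,0,0,0],[-0.5,0,0,0,0,0,0],[-0.8,0,0,0,0,0,0]]'
python3 -m crank '[[-0.9,0,0,0,0,0,0],[-0.9,0,0,0,0,0,0],[-0.9,0,0,0,0,0,0],[-0.9,0,0,0,0,0,0],[-0.9,0,0,0,0,0,0]]'
python3 -m crank '[[-0.9,0,0,0,0,0,0],[-0.7,0,0,0,0,0,0],[0,0,0,0,0,0,0]]'
python3 - <<'E'
from h import *
st(); plan([.39,-.25,.23],np.pi/2-.12)
f=snap('wrist','w5')
print([proj(f,[.447,.2148,z]) for z in (.056,.102)])
a=cv2.imread('pics/w5.png')
u=proj(f,[.447,.2148,.056]).round().astype(int); x,y=u[0]-60,u[1]-50; print(x,y)
a=cv2.resize(a[y:y+100,x:x+120],None,fx=5,fy=5,interpolation=cv2.INTER_CUBIC)
cv2.imwrite('pics/w5c.png',np.clip(255*(a/255.)**.5,0,255).astype('uint8'))
E
```

```text
clock: 17.67
tool_pos: [0.4483, 0.2155, 0.0714]
eef_rot: [0.451, -0.545, 0.45, 0.546]
force: [0.5, 1.1, -1.0]
gripper_width: 0.49
clock: 18.08
tool_pos: [0.4474, 0.2144, 0.0967]
eef_rot: [0.449, -0.545, 0.451, 0.546]
force: [-0.2, 0.4, 0.5]
gripper_width: 0.996
clock: 18.5
tool_pos: [0.4485, 0.2149, 0.1893]
eef_rot: [-0.451, 0.545, -0.45, -0.545]
force: [1.3, 0.8, -0.4]
gripper_width: 0.997
clock: 18.75
tool_pos: [0.4497, 0.2155, 0.2232]
eef_rot: [-0.452, 0.546, -0.449, -0.544]
force: [-0.4, 1.0, 0.2]
gripper_width: 0.998
t 18.75 p [0.4497 0.2155 0.2232] F [-0.4387  0.9686  0.1905] g 0.998 q6 0.26
turn [2.5819 0.0195 0.0408] shift [ -0.3375   0.1794 -23.4632] | yawnow 1.7606238844555575
[array([316.1583, 207.0402]), array([316.1502, 221.5264])]
256 157
```

View pics/w5c.png

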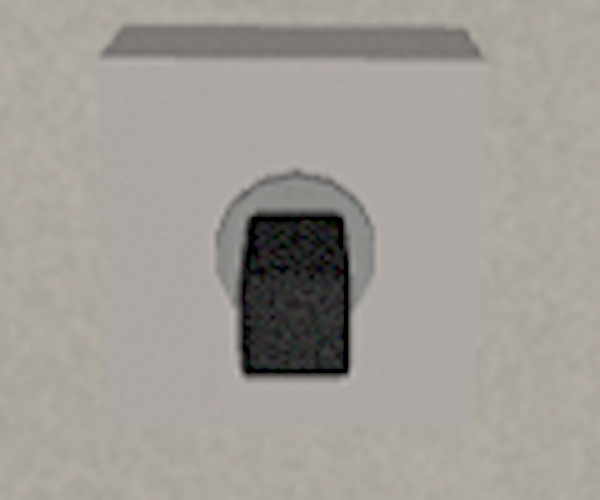

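The gauge is home: the collar lies concentric and flat on the stand face, handle square to it at crop (295,290). Next, the heater view.

```bash
python3 -m crank '[[0,0,0,0.86,0,0,0],[0,0,0,0.86,0,0,0],[0,0,0,0.86,0,0,0],[0,0,-0.9,0,0,0,0],[-0.3,0,-1,0,0,0,0]]'
python3 -m crank '[[0,0,-1,0,0,0,0],[0,0,-1,0,0,0,0],[0,0,-1,0,0,0,0],[0,0,-1,0,0,0,0],[0,0,-1,0,0,0,0]]'
python3 -m crank '[[0,0,-1,0,0,0,0],[0,0,-1,0,0,0,0],[0,0,-1,0,0,0,0],[0,0,-1,0,0,0,0],[0,0,-1,0,0,0,0]]'
python3 -m crank '[[0,0,-1,0,0,0,0],[0,0,-1,0,0,0,0],[0,0,-1,0,0,0,0],[0,0,-1,0,0,0,0],[0,0,-1,0,0,0,0]]'
python3 -m crank '[[0,0,-1,0,0,0,0],[0,0,-1,0,0,0,0],[0,0,-1,0,0,0,0],[0,-0.3,-1,0,0,0,0],[0,-0.5,-1,0,0,0,0]]'
python3 -m crank '[[0,-0.5,-0.7,0,0,0,0],[0,0,0,0,0,0,0],[0,0,0,0,0,0,0]]'
python3 - <<'E'
from h import *
import pickle
st(); plan([.42,-.255,.235],np.pi/2-.12)
f=snap('wrist','w6'); pickle.dump(f,open('w6.pkl','wb')); pickle.dump(tool(),open('t6.pkl','wb'))
print([(round(d['score'],2),w(f,d['xyz'])) for d in spotter.landmark_of('wrist','heater_pocket')])
a=cv2.imread('pics/w6.png')
u=proj(f,[.431,-.2545,.085]).round().astype(int); x,y=u[0]-70,u[1]-55; print(x,y)
a=cv2.resize(a[y:y+110,x:x+140],None,fx=5.4,fy=5.4,interpolation=cv2.INTER_CUBIC)
cv2.imwrite('pics/w6c.png',np.clip(255*(a/255.)**.5,0,255).astype('uint8'))
E
```

```text
clock: 19.22
tool_pos: [0.443, 0.177, 0.2231]
eef_rot: [0.527, -0.469, 0.53, 0.47]
force: [-0.1, -1.1, -0.1]
gripper_width: 1.001
clock: 19.63
tool_pos: [0.4313, 0.0769, 0.2244]
eef_rot: [0.529, -0.469, 0.529, 0.47]
force: [0.3, -0.0, -0.2]
gripper_width: 0.996
clock: 20.05
tool_pos: [0.4194, -0.0223, 0.2244]
eef_rot: [0.529, -0.469, 0.529, 0.47]
force: [1.0, 0.3, 0.5]
gripper_width: 1.001
clock: 20.47
tool_pos: [0.4074, -0.1215, 0.2245]
eef_rot: [0.529, -0.469, 0.529, 0.47]
force: [0.3, -0.4, 0.2]
gripper_width: 0.998
clock: 20.88
tool_pos: [0.4111, -0.2226, 0.2247]
eef_rot: [0.529, -0.469, 0.529, 0.47]
force: [1.2, -0.2, 0.3]
gripper_width: 1.003
clock: 21.13
tool_pos: [0.4199, -0.2371, 0.2242]
eef_rot: [0.529, -0.468, 0.53, 0.47]
force: [-0.4, 0.4, -1.2]
gripper_width: 0.996
t 21.13 p [ 0.4199 -0.2371  0.2242] F [-0.35    0.4247 -1.1507] g 0.996 q6 -0.39
turn [-0.0086  0.0104 -0.0184] shift [-0.5395 -0.1128 -0.888 ] | yawnow 1.4497648642306968
[(0.68, array([ 0.4342, -0.258 ,  0.072 ]))]
227 180
```

View pics/w6c.png

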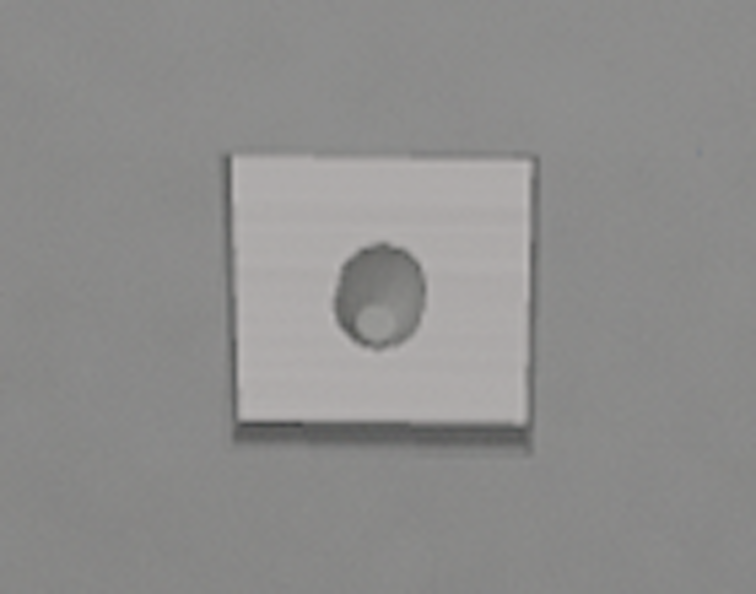

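Run:
```python
from h import *
import pickle
f=pickle.load(open('w6.pkl','rb')); p,R=pickle.load(open('t6.pkl','rb'))
g=lambda u,v,z: ray(f,(227+u/5.4,180+v/5.4),z)
P=np.array([g(*c,.085)[:2] for c in [(228,154),(538,156),(533,450),(235,443)]])
print(P,P.mean(0),[np.linalg.norm(P[i]-P[i-1]) for i in range(4)],[np.arctan2(*(P[(i+1)%4]-P[i])[::-1]) for i in range(4)])
print('post top',g(375,322,.093))
F=np.array([g(*c,.073)[:2] for c in [(233,157),(532,157),(526,424),(240,422)]]);print(F.mean(0),[np.linalg.norm(F[i]-F[i-1]) for i in range(4)])
A=np.linspace(0,2*np.pi,40)
for X in (P.mean(0),):
    b=np.array([proj(f,[X[0]+.0073*np.cos(a),X[1]+.0073*np.sin(a),.073]) for a in A]); print('post base crop',(b.min(0)-[227,180])*5.4,(b.max(0)-[227,180])*5.4)
    print('tip crop',(proj(f,[*X,.093])-[227,180])*5.4)
# insert target view
plan([.655,-.10,.2],np.pi/2+.115)
```

```text
[[ 0.4056 -0.2745]
 [ 0.4116 -0.2272]
 [ 0.4603 -0.2334]
 [ 0.4533 -0.2812]] [ 0.4327 -0.2541] [np.float64(0.04816444280515963), np.float64(0.047727159399959626), np.float64(0.049077459324183635), np.float64(0.048316379631270556)] [np.float64(1.443810469870985), np.float64(-0.12754720696250385), np.float64(-1.716759234226803), np.float64(3.001981586196223)]
post top [ 0.4327 -0.255   0.093 ]
[ 0.4347 -0.2551] [np.float64(0.045887440077900146), np.float64(0.048010566006908104), np.float64(0.046255856856851636), np.float64(0.04813484055347265)]
post base crop [342.7809 238.4705] [431.6926 323.0249]
tip crop [381.0163 321.1816]
turn [-1.9544  0.0082 -0.0106] shift [  1.2445 -12.4663   5.4182] | yawnow 1.4512655081457646
```

```bash
python3 -m crank '[[0,0,0,-1,0,0,0],[0,0,0,-0.95,0,0,30],[0,-0.88,0.49,0,0,0,60],[0,-0.88,0.49,0,0,0,60],[0,-0.88,0.49,0,0,0,60]]'
python3 -m crank '[[0,-0.88,0.49,0,0,0,60],[0,-0.88,0.49,0,0,0,60],[0,-0.88,0.49,0,0,0,60],[0,-0.88,0.49,0,0,0,60],[0,-0.88,0.49,0,0,0,60]]'
python3 -m crank '[[0,-0.88,0.49,0,0,0,60],[0,-0.88,0.49,0,0,0,60],[0,-0.88,0.49,0,0,0,60],[0,-0.88,0.49,0,0,0,60],[0,0,0,0,0,0,60]]'
python3 -m crank '[[0,0,0,0,0,0,60],[0,0,0,0,0,0,60]]'
python3 - <<'E'
from h import *
st(); plan([.6172,-.0945,.1],np.pi/2+.115)
f=snap('wrist','w7')
print([(round(d['score'],2),w(f,d['xyz'])) for d in spotter.landmark_of('wrist','insert_a_center')])
u=proj(f,[.6172,-.0945,.056]).round().astype(int); x,y=u[0]-70,u[1]-55; print(x,y,proj(f,[.6172,-.0945,.056]))
a=cv2.imread('pics/w7.png')
a=cv2.resize(a[y:y+110,x:x+140],None,fx=5.4,fy=5.4,interpolation=cv2.INTER_CUBIC)
cv2.imwrite('pics/w7c.png',np.clip(255*(a/255.)**.5,0,255).astype('uint8'))
E
```

```text
clock: 21.65
tool_pos: [0.4694, -0.2004, 0.2258]
eef_rot: [-0.471, 0.528, -0.47, -0.528]
force: [0.9, -0.4, -0.4]
gripper_width: 0.767
clock: 22.07
tool_pos: [0.5515, -0.1412, 0.2257]
eef_rot: [0.47, -0.528, 0.47, 0.528]
force: [-0.0, -0.7, 0.6]
gripper_width: 0.766
clock: 22.48
tool_pos: [0.6184, -0.093, 0.2247]
eef_rot: [0.47, -0.528, 0.469, 0.529]
force: [-0.9, 0.1, -0.3]
gripper_width: 0.765
clock: 22.65
tool_pos: [0.616, -0.0956, 0.2255]
eef_rot: [0.47, -0.528, 0.471, 0.528]
force: [1.1, 0.4, -0.7]
gripper_width: 0.765
t 22.65 p [ 0.616  -0.0956  0.2255] F [ 1.1004  0.4138 -0.6987] g 0.765 q6 -0.27
turn [ 0.0014 -0.0002 -0.0062] shift [ 6.2755 -0.0654  0.0474] | yawnow 1.6859676138345723
[(0.9, array([0.5941, 0.0873, 0.0324]))]
248 157 [317.5275 211.7932]
```

View pics/w7c.png

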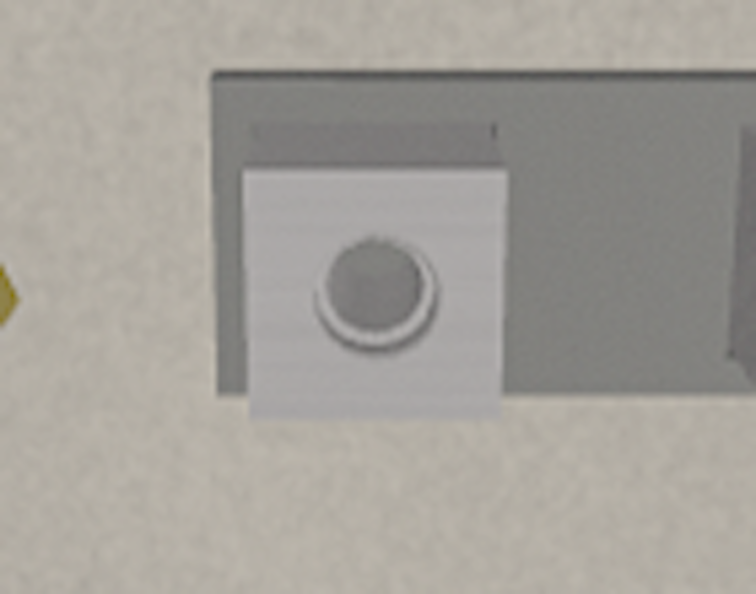

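The good insert sits square in its pocket, bore centre at crop (377,295), within 0.3 px of the prediction. The grey part with the yellow edge far left is the look-alike, clear of the fingers. Descending to grasp.

```bash
python3 -m crank '[[0.9,-0.06,0.045,0,0,0,60],[0.9,0,0,0,0,0,60],[0.9,0,0,0,0,0,60],[0.9,0,0,0,0,0,60],[0.9,0,0,0,0,0,60]]' 60
python3 -m crank '[[0.9,0,0,0,0,0,60],[0.9,0,0,0,0,0,60],[0.5,0,0,0,0,0,60],[0,0,0,0,0,0,60],[0,0,0,0,0,0,60]]'
python3 -c "
from h import *; st(); plan([.6172,-.0945,.025],np.pi/2+.115)"
```

```text
clock: 23.17
tool_pos: [0.6171, -0.0958, 0.1352]
eef_rot: [-0.471, 0.528, -0.471, -0.527]
force: [-0.1, -0.1, 0.3]
gripper_width: 0.764
clock: 23.58
tool_pos: [0.6174, -0.0954, 0.0897]
eef_rot: [0.471, -0.527, 0.471, 0.528]
force: [0.5, 0.7, 0.1]
gripper_width: 0.767
t 23.58 p [ 0.6174 -0.0954  0.0897] F [0.4905 0.7388 0.1402] g 0.767 q6 -0.27
turn [-0.0115  0.001  -0.0048] shift [3.2364 0.0031 0.0462] | yawnow 1.684420728625313
```

```bash
python3 -m crank '[[0.7,0,0.04,0,0,0,60],[0.7,0,0,0,0,0,60],[0.7,0,0,0,0,0,60],[0.6,0,0,0,0,0,60],[0.5,0,0,0,0,0,60]]'
python3 -m crank '[[0,0,0,0,0,0,60],[0,0,0,0,0,0,100],[0,0,0,0,0,0,130],[0,0,0,0,0,0,255],[0,0,0,0,0,0,255]]' 60
python3 -m crank '[[0,0,0,0,0,0,255],[0,0,0,0,0,0,255],[0,0,0,0,0,0,255],[0,0,0,0,0,0,255]]' 60
```

```text
clock: 24.0
tool_pos: [0.6183, -0.0945, 0.0258]
eef_rot: [-0.471, 0.528, -0.47, -0.527]
force: [-0.3, 0.6, 0.1]
gripper_width: 0.766
clock: 24.42
tool_pos: [0.6186, -0.0944, 0.0266]
eef_rot: [-0.471, 0.528, -0.47, -0.527]
force: [0.4, 0.6, 2.9]
gripper_width: 0.508
clock: 24.75
tool_pos: [0.6185, -0.0944, 0.0266]
eef_rot: [-0.471, 0.528, -0.47, -0.527]
force: [0.1, -0.4, 6.2]
gripper_width: 0.499
```

```bash
python3 -m crank '[[-0.3,0,0,0,0,0,255],[-0.5,0,0,0,0,0,255],[-0.7,0,0,0,0,0,255],[-0.8,0,0,0,0,0,255],[-0.8,0,0,0,0,0,255]]'
python3 -m crank '[[-0.8,0,0,0,0,0,255],[-0.8,0,0,0,0,0,255],[-0.8,0,0,0,0,0,255],[-0.8,0,0,0,0,0,255],[-0.7,0,0,0,0,0,255]]'
python3 -m crank '[[0,0,0,0.7,0,0,255],[0,0,0,0.7,0,0,255],[0,0,0,0.68,0,0,255],[0,0.8,-0.9,0,0,0,255],[0,0.8,-0.9,0,0,0,255]]'
python3 -m crank '[[0,0.8,-0.9,0,0,0,255],[0,0.8,-0.9,0,0,0,255],[0,0.8,-0.9,0,0,0,255],[0,0.8,-0.9,0,0,0,255],[0,0.8,-0.9,0,0,0,255]]'
python3 -m crank '[[0,0.8,-0.9,0,0,0,255],[0,0.8,-0.9,0,0,0,255],[0,0.8,-0.9,0,0,0,255],[0,0,0,0,0,0,255],[0,0,0,0,0,0,255]]'
python3 -c "
from h import *; st(); plan([.4342,-.2552,.12],np.pi/2-.135)"
```

```text
clock: 25.17
tool_pos: [0.6171, -0.0942, 0.0881]
eef_rot: [0.47, -0.527, 0.471, 0.528]
force: [0.1, -0.1, -2.3]
gripper_width: 0.504
clock: 25.58
tool_pos: [0.6174, -0.0942, 0.1669]
eef_rot: [0.471, -0.528, 0.471, 0.528]
force: [0.3, -1.1, -2.7]
gripper_width: 0.503
clock: 26.0
tool_pos: [0.5809, -0.1253, 0.1653]
eef_rot: [0.532, -0.465, 0.533, 0.466]
force: [-0.2, -0.4, -1.8]
gripper_width: 0.506
clock: 26.42
tool_pos: [0.4884, -0.2044, 0.1658]
eef_rot: [0.532, -0.465, 0.533, 0.465]
force: [0.8, -0.1, -3.1]
gripper_width: 0.508
clock: 26.83
tool_pos: [0.434, -0.2515, 0.166]
eef_rot: [0.533, -0.464, 0.533, 0.464]
force: [-0.1, 0.3, -2.4]
gripper_width: 0.507
t 26.83 p [ 0.434  -0.2515  0.166 ] F [-0.1117  0.3096 -2.3878] g 0.507 q6 -0.39
turn [-0.0218  0.0016 -0.0002] shift [ 2.3013 -0.0359 -0.1813] | yawnow 1.4331828399112432
```

```bash
python3 -m crank '[[0.6,-0.04,-0.18,0,0,0,255],[0.6,0,0,0,0,0,255],[0.6,0,0,0,0,0,255],[0.3,0,0,0,0,0,255],[0,0,0,0,0,0,255]]'
python3 -m crank '[[0,0,0,0,0,0,255],[0,0,0,0,0,0,255]]'
python3 -c "
from h import *
f=snap('wrist','w8')
st();st(); plan([.4342,-.2552,.0936],np.pi/2-.135)"
```

```text
clock: 27.25
tool_pos: [0.4349, -0.2537, 0.1221]
eef_rot: [0.532, -0.464, 0.533, 0.466]
force: [-0.2, -0.2, -2.0]
gripper_width: 0.505
clock: 27.42
tool_pos: [0.4358, -0.2547, 0.1242]
eef_rot: [0.533, -0.465, 0.532, 0.465]
force: [0.0, 0.6, -2.2]
gripper_width: 0.505
t 27.47 p [ 0.4359 -0.2548  0.1243] F [-0.0288 -0.0957 -1.8868] g 0.505 q6 -0.39
t 27.47 p [ 0.4359 -0.2548  0.1243] F [-0.0288 -0.0957 -1.8868] g 0.505 q6 -0.39
turn [ 0.0002 -0.0032  0.009 ] shift [ 1.5362  0.0799 -0.0329] | yawnow 1.4358203061465176
```

View pics/w8.png

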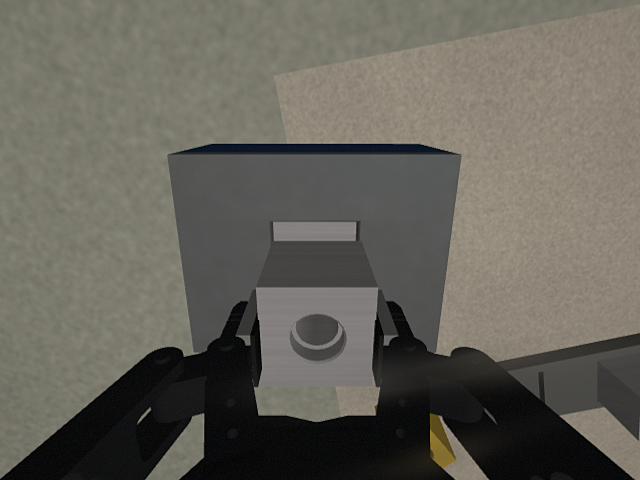

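Run:
```python
from h import *
a=cv2.imread('pics/w8.png',0).astype(int)
print('col316',[(i,a[i,311:322].mean().round()) for i in range(214,248)]); print('row 282 cols',[(j,a[295:300,j].mean().round()) for j in list(range(252,262))+list(range(372,384))])
print('row 230',[(j,a[226:236,j].mean().round()) for j in list(range(266,280))+list(range(352,366))])
f=snap('wrist'); p,R=tool()
for row in (241,242,243): print(row,R.inv().apply(ray(f,(316,row),p[2]-.0206)-p))
for row in (220,221,222): print(row,R.inv().apply(ray(f,(316,row),.085)-p))
for c in (257,378): print(c,R.inv().apply(ray(f,(c,288),p[2]+.0294)-p))
```

```text
col316 [(214, np.float64(88.0)), (215, np.float64(88.0)), (216, np.float64(88.0)), (217, np.float64(88.0)), (218, np.float64(88.0)), (219, np.float64(88.0)), (220, np.float64(76.0)), (221, np.float64(83.0)), (222, np.float64(123.0)), (223, np.float64(132.0)), (224, np.float64(129.0)), (225, np.float64(129.0)), (226, np.float64(130.0)), (227, np.float64(131.0)), (228, np.float64(131.0)), (229, np.float64(129.0)), (230, np.float64(129.0)), (231, np.float64(131.0)), (232, np.float64(132.0)), (233, np.float64(130.0)), (234, np.float64(128.0)), (235, np.float64(126.0)), (236, np.float64(126.0)), (237, np.float64(125.0)), (238, np.float64(126.0)), (239, np.float64(133.0)), (240, np.float64(121.0)), (241, np.float64(74.0)), (242, np.float64(65.0)), (243, np.float64(66.0)), (244, np.float64(66.0)), (245, np.float64(66.0)), (246, np.float64(69.0)), (247, np.float64(68.0))]
row 282 cols [(252, np.float64(54.0)), (253, np.float64(53.0)), (254, np.float64(52.0)), (255, np.float64(46.0)), (256, np.float64(95.0)), (257, np.float64(132.0)), (258, np.float64(130.0)), (259, np.float64(128.0)), (260, 
[... 592 characters left out ...]
 np.float64(132.0)), (276, np.float64(130.0)), (277, np.float64(130.0)), (278, np.float64(130.0)), (279, np.float64(130.0)), (352, np.float64(130.0)), (353, np.float64(130.0)), (354, np.float64(132.0)), (355, np.float64(136.0)), (356, np.float64(52.0)), (357, np.float64(32.0)), (358, np.float64(51.0)), (359, np.float64(58.0)), (360, np.float64(81.0)), (361, np.float64(86.0)), (362, np.float64(86.0)), (363, np.float64(86.0)), (364, np.float64(85.0)), (365, np.float64(85.0))]
241 [0.0206 0.023  0.0002]
242 [0.0206 0.0224 0.0002]
243 [0.0206 0.0219 0.0002]
220 [0.0393 0.0284 0.0001]
221 [0.0393 0.0278 0.0001]
222 [0.0393 0.0273 0.0001]
257 [-0.0294  0.0227 -0.0211]
378 [-0.0294  0.0228  0.0227]
```

Insert above the pocket: bottom edge at row 241, pocket rim at row 220 and columns 270–360. A small correction of about +2.6 mm y and -1.1 mm z is needed, then a gentle descent.

```bash
python3 -m crank '[[0,0.13,-0.055,0,0,0,255],[0.15,0,0,0,0,0,255],[0.1,0,0,0,0,0,255],[0,0,0,0,0,0,255],[0,0,0,0,0,0,255]]'
python3 -m crank '[[0.1,0,0,0,0,0,255],[0.1,0,0,0,0,0,255],[0.1,0,0,0,0,0,255],[0.1,0,0,0,0,0,255],[0,0,0,0,0,0,255]]'
python3 -c "
from h import *
st(); plan([.4342,-.2552,.0936],np.pi/2-.135)"
```

```text
clock: 27.93
tool_pos: [0.4324, -0.2554, 0.1183]
eef_rot: [0.533, -0.465, 0.533, 0.465]
force: [0.4, -0.3, -2.7]
gripper_width: 0.502
clock: 28.35
tool_pos: [0.4323, -0.2553, 0.1099]
eef_rot: [0.533, -0.465, 0.533, 0.465]
force: [-0.3, 0.4, -2.3]
gripper_width: 0.505
t 28.35 p [ 0.4323 -0.2553  0.1099] F [-0.277   0.4044 -2.3032] g 0.505 q6 -0.4
turn [-0.0032  0.0025 -0.0063] shift [ 0.8165 -0.0934  0.018 ] | yawnow 1.435413802528526
```

```bash
python3 -m crank '[[0.06,-0.03,0,0,0,0,255],[0.06,0,0,0,0,0,255],[0.06,0,0,0,0,0,255],[0,0,0,0,0,0,255],[0,0,0,0,0,0,255]]'
python3 -m crank '[[0.05,0,0,0,0,0,255],[0.05,0,0,0,0,0,255],[0,0,0,0,0,0,255]]'
python3 -m crank '[[0.05,0,0,0,0,0,255],[0.05,0,0,0,0,0,255],[0,0,0,0,0,0,255]]'
```

```text
clock: 28.77
tool_pos: [0.4331, -0.2555, 0.1068]
eef_rot: [0.533, -0.465, 0.533, 0.465]
force: [-0.5, -0.7, -1.3]
gripper_width: 0.506
clock: 29.02
tool_pos: [0.4331, -0.2555, 0.1047]
eef_rot: [0.533, -0.465, 0.533, 0.465]
force: [0.2, -0.4, -2.1]
gripper_width: 0.502
clock: 29.27
tool_pos: [0.433, -0.2555, 0.1026]
eef_rot: [0.533, -0.465, 0.533, 0.465]
force: [-0.5, 0.3, -2.2]
gripper_width: 0.504
```

Now 3 mm below the rim with no force. Continuing to the floor (TCP 0.0936).

```bash
python3 -m crank '[[0.08,0,0,0,0,0,255],[0.08,0,0,0,0,0,255],[0.08,0,0,0,0,0,255],[0,0,0,0,0,0,255],[0,0,0,0,0,0,255]]'
python3 -m crank '[[0.06,0,0,0,0,0,255],[0.06,0,0,0,0,0,255],[0.03,0,0,0,0,0,255],[0,0,0,0,0,0,255]]'
python3 -m crank '[[0.03,0,0,0,0,0,255],[0,0,0,0,0,0,255],[0,0,0,0,0,0,255]]'
```

```text
clock: 29.68
tool_pos: [0.433, -0.2555, 0.0979]
eef_rot: [0.533, -0.465, 0.533, 0.465]
force: [0.2, -0.6, -2.1]
gripper_width: 0.503
clock: 30.02
tool_pos: [0.433, -0.2555, 0.0949]
eef_rot: [0.533, -0.465, 0.533, 0.465]
force: [-0.1, 0.3, -2.0]
gripper_width: 0.502
clock: 30.27
tool_pos: [0.4331, -0.2556, 0.0945]
eef_rot: [0.533, -0.465, 0.533, 0.465]
force: [-0.5, 0.7, -2.5]
gripper_width: 0.505
```

```bash
python3 -m crank '[[0.03,0,0,0,0,0,255],[0,0,0,0,0,0,255],[0,0,0,0,0,0,255]]'
python3 -m crank '[[0.03,0,0,0,0,0,255],[0,0,0,0,0,0,255],[0,0,0,0,0,0,255]]'
python3 -m crank '[[0.02,0,0,0,0,0,255],[0,0,0,0,0,0,255],[0,0,0,0,0,0,255]]'
```

```text
clock: 30.52
tool_pos: [0.4331, -0.2555, 0.0939]
eef_rot: [0.533, -0.465, 0.533, 0.465]
force: [0.8, 0.9, -2.7]
gripper_width: 0.508
clock: 30.77
tool_pos: [0.4332, -0.2556, 0.0936]
eef_rot: [0.533, -0.465, 0.533, 0.465]
force: [-0.6, 0.8, 0.2]
gripper_width: 0.506
clock: 31.02
tool_pos: [0.4332, -0.2556, 0.0935]
eef_rot: [0.533, -0.465, 0.533, 0.465]
force: [-2.3, 1.0, 5.6]
gripper_width: 0.511
```

```bash
python3 -m crank '[[0,0,0,0,0,0,110],[0,0,0,0,0,0,60],[0,0,0,0,0,0,20],[0,0,0,0,0,0,0],[0,0,0,0,0,0,0]]'
python3 -m crank '[[0,0,0,0,0,0,0],[-0.4,0,0,0,0,0,0],[-0.7,0,0,0,0,0,0],[-0.9,0,0,0,0,0,0],[-0.9,0,0,0,0,0,0]]'
python3 -m crank '[[-0.9,0,0,0,0,0,0],[-0.9,0,0,0,0,0,0],[-0.9,0,0,0,0,0,0],[-0.9,0,0,0,0,0,0],[-0.5,0,0,0,0,0,0]]'
python3 -m crank '[[0,0,0,0,0,0,0],[0,0,0,0,0,0,0]]'
python3 - <<'E'
from h import *
st(); f=snap('wrist','w9'); s=snap('scene','s9')
def crop(n,f,X,h=60):
    u=proj(f,X).round().astype(int); print(n,u-h)
    a=cv2.imread(f'pics/{n}.png')[u[1]-h:u[1]+h,u[0]-h:u[0]+h]
    return cv2.resize(a,(395,395),interpolation=cv2.INTER_CUBIC)
o=cv2.hconcat([crop('w9',f,[.432,-.255,.123]),crop('s9',s,[.50,-.05,.06],160)])
cv2.imwrite('pics/fin.png',np.clip(255*(o/255.)**.6,0,255).astype('uint8'))
print(proj(f,[.432,-.255,.123]))
E
```

```text
clock: 31.43
tool_pos: [0.4332, -0.2556, 0.0928]
eef_rot: [0.533, -0.465, 0.533, 0.465]
force: [-1.1, 1.1, -0.2]
gripper_width: 0.999
clock: 31.85
tool_pos: [0.4329, -0.2554, 0.1519]
eef_rot: [0.533, -0.465, 0.533, 0.465]
force: [-0.3, -1.0, 0.1]
gripper_width: 1.0
clock: 32.27
tool_pos: [0.4336, -0.2558, 0.2356]
eef_rot: [0.533, -0.466, 0.532, 0.464]
force: [0.2, -0.4, -0.4]
gripper_width: 0.998
clock: 32.43
tool_pos: [0.4334, -0.2557, 0.2331]
eef_rot: [0.533, -0.465, 0.533, 0.465]
force: [0.2, 0.2, -0.1]
gripper_width: 1.0
t 32.43 p [ 0.4334 -0.2557  0.2331] F [ 0.2313  0.2346 -0.1338] g 1.0 q6 -0.4
w9 [257 168]
s9 [172  63]
[316.8294 228.107 ]
```

View pics/fin.png

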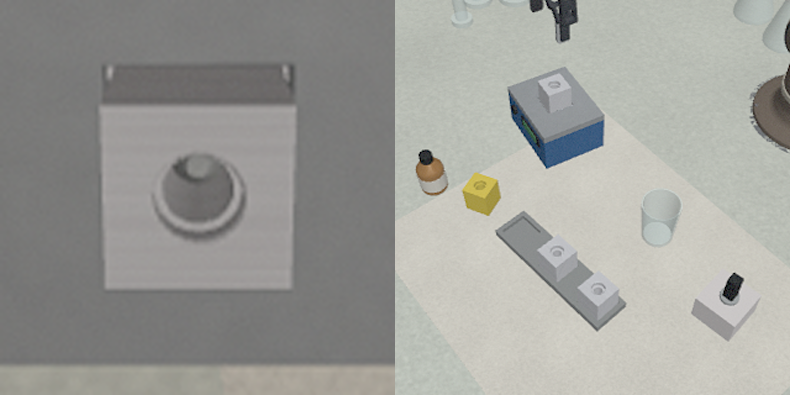

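Everything checks out: the insert sits flat and square in the heater pocket with the post visible in its bore at crop (200,170). The gauge is in its stand, two inserts are in the rack, and the bystanders haven't moved.

```bash
python3 -c "
from plant import r; print(r.finish_job())"
```

```text
the job is handed in; nothing more can be done
None
```

The job is done and handed in at about 32 s of the 72 s allowed.

- **Finding the insert:** I tried the gauge only in the insert at the rack's y ≈ -0.094 end, because its bore looked widest in the wrist picture. It went fully home with no resistance, the collar landing at TCP z 0.0777 against 0.0778 predicted. The contact force was about 7 N. I did not try the other two, since only one insert can let the gauge home.
- **Gauge:** I put it back in its stand before moving the insert. It ended at its original height, within 1 mm, and the picture showed the collar flat on the stand.
- **Insert:** I moved it into the heater pocket, where it met the floor at TCP z 0.0935 against 0.0936 predicted, with about 6 N of contact force. The last pictures show it square in the pocket with the post in its bore.
- **Everything else:** In the last scene picture the two tight inserts were in the rack, and the beaker, bottle and yellow look-alike were in place. The spatula was outside that crop, so I did not check it; the arm never went near it. The gripper was open and clear of everything.

**Disagreement:** before the insert went in, two measurements of its fore-aft offset from the pocket differed by about 1.5 mm. I used a value between them and it went in without side force.

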